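Park the food slicer after use

ROBOT

A 7-joint arm with a two-finger parallel gripper is mounted at the origin on the work surface; the furniture and walls round the work are solid. World frame = base frame: x ahead of the robot, y to its left, z up, the work surface at z = 0. Lengths are in m, angles in rad, forces in N, time in s.
With the tool pointing down it reaches from about 0.4 to 0.85 m from the base axis. Payload 10.4 kg.
Tool frame: the origin (TCP) lies at the very end of the fingers, on their centre line; the grasp point (between the pads) lies 19 mm behind it; z points along the fingers, y is the line along which they close (so a half turn about z gives the same grasp; the last joint's range is limited). The gripper opens to 87 mm and grips with 3 to 60 N. Pads are 19 mm wide; open, the fingers measure 117 mm over their backs; the gripper's body (75 mm by 190 mm) begins 51 mm behind the grasp point.
Start: joints at [-1.239, 0.332, -0.065, 1.46, 0.022, 1.35, -0.088], TCP at [0.217, 0.586, 0.223] pointing down, gripper open.
Joint ranges: [-2.6, 2.6], [-0.5, 2.12], [-1.47, 1.34], [0.16, 2.42], [-1.27, 4.41], [0.06, 2.06], [-2.6, 2.6]. Speed limits (rad/s): [2.22, 2.22, 2.79, 2.79, 3.14, 3.14, 3.14].

INTERFACE

Orientations are given as a unit quaternion [x, y, z, w].
In Python, from bench import * gives the robot as it stands.
- The arm moves only by the tool carry_out, never from a script. Its argument "deltas" is a list of rows, each an object with "hand": the finger opening in mm, from 0 to 87; "dp": the shift along the tool's x, y, z each as a share of 250 mm, from -1 to 1, a list of three; "spin": the turn about the tool's z as a share of pi rad, from -1 to 1. In form: [{"hand": hand, "dp": [dx, dy, dz], "spin": spin}, ...]. A call has 1 to 20 rows; each row is the pose to reach, as a shift and turn from the pose commanded when the call began, along the tool's axes at that moment, turning the shorter way round; what a row does not reach only later rows make up. A row lasts 1/10 s, in which the tool goes at most 50 mm and 8.59 degrees, less where a joint would pass 70% of its speed; a pose out of reach is approached as far as the arm can. A call with a number of a shift or a turn outside -1 to 1 is refused whole. A call with a gripper value outside its range is refused whole. The fingers move at their own pace and stop on an object; "force" is the grip in N (left out, the last holds). Time passes only in rows, so rows that repeat a pose let the fingers close. It gives the time, the measured TCP pose, the force, the opening and the grip force at its end, in the units of the state.
- read_state(): the state, without advancing time (a new reading comes with each control period).
- camera(name): name is "scene" or "top" or "wrist"; returns the picture (480x640x3 uint8, red, green, blue); there is no depth.
- get_calibration(name): a dict with "fx", "fy", "cx", "cy" (pixels), "R" (3x3) and "t" (3): a world point X has camera coordinates R X + t; the wrist camera has in their place "mount" (4x4, takes a point from camera to tool coordinates, whose origin is the TCP and whose axes are the flange's). Camera axes: x right, y down, z forward; pixel columns grow to the right and rows downward; lengths in m; the calibration is good to about 2 mm. A picture is of the moment at which its call begins: read the wrist's pose just before it. get_calibration takes no time and is no camera call.
- close_job(): hands the job in; it is judged then, once.
The state is a dict: "time": time; "joint_positions": joint angles; "joint_vel": joint speeds; "joint_torque": joint torques, N m; "ee_pos": TCP position; "eef_rot": TCP orientation; "ft_force": force on the tool from outside, world axes, zero at the start; "torque": the same for the moment, N m; "width": finger opening in m; "grip_force": force on a finger pad.
Only numpy, scipy, OpenCV 4.12 (cv2) and the standard library are available. Lean on these libraries where they do the work, as an engineer would, in place of code of your own. Each camera call takes 0.05 s, during which the arm holds its last target. There are 200 camera calls.

TASK

Park the food slicer safely. First turn its thickness dial back to its zero stop, then slide the carriage gently (no slamming) all the way home against its rubber-faced stop, and last set the orange food holder, grip up, flat in the carriage's tray, square with it, leaving the dial at zero and the carriage home. Do not disturb the pepper mill and the red-lidded jar standing nearby.

Things in the scene. Friction and masses are not known exactly. Their poses are not given: they have to be found in the camera images.
- slicer: White food slicer, fixed, 210 x 400 mm, 173 mm high (blade 199). Origin under the middle of its base; x to the back, y along the slide to the home stop (left end), z up. Deck 50 mm above the table. Housing and blade stand behind x = +24 mm; dial at right, x = -55, y = -155 mm; rubber-faced home stop at left, y = +160 mm, 88 mm high.
- slicer_dial (a joint): Thickness dial, vertical axis, rad: 0 at its zero stop, grows as the dial turns clockwise seen from above (to 2.4); turn it counter-clockwise to zero. It stays where it is left.
- dial_grip (a point): On the dial's axis, at the height of the middle of its grip bar, 90 mm above the table. The grey bar is 60 mm long along this frame's x (the red line marks its -x end, which points at the red tick at zero), 18 mm wide along y, and stands 70 to 100 mm above the table on a disc of 64 mm diameter.
- slicer_carriage (a joint): Slide of the aluminium carriage, m: 0 at home against the stop, grows as the carriage moves away from the stop along the slicer's -y (to 0.12). About 3 N of friction; it stays where it is left.
- carriage_handle (a point): Centre of the top of the carriage's upright black handle, 122 mm above the table; it moves with the carriage, axes as the slicer's. The handle is 26 mm along x, 24 mm along y, and can be gripped on its upper 45 mm. It stands in front of the tray, 68 mm from its centre.
- tray (a point): Centre of the floor of the carriage's tray, 67 mm above the table; moves with the carriage, axes as the slicer's. The floor is 106 mm along x by 112 mm along y between lips 10 mm high on the front and both sides; the side to the blade (+x) is open.
- food_holder: Loose orange plastic food holder (pusher), 0.15 kg: a plate 90 mm along x by 95 mm along y, 13 mm thick, with a grip bar on a neck above its middle. The bar is 64 mm long along x, 22 mm wide along y, 30 to 58 mm above the underside. Origin: centre of the underside, z up. Starts on the table left of the slicer.
- pepper_mill: Brown wooden pepper mill, 58 mm diameter, 170 mm high, loose; origin under its centre. Leave alone.
- spread_jar: Glass jar with red lid, 60 mm diameter, 86 mm high, loose; origin under its centre. Leave alone.

How it is judged:
On the way, in this order (a step that is already met when the one before it is completed fails the run):
1. the dial is at its zero stop (within 0.08 rad) (value of joint slicer_dial below 0.08 rad), for 0.2 s.
2. with the dial at zero, the carriage is home (within 4 mm of its stop) (value of joint slicer_dial below 0.08 rad and value of joint slicer_carriage below 0.004 m), for 0.2 s.
3. the food holder lies flat and square in the tray, dial at zero and carriage home (all of step 2 and x of food_holder in the frame of tray between -0.013 and 0.013 m and y of food_holder in the frame of tray between -0.013 and 0.013 m and z of food_holder in the frame of tray between -0.004 and 0.004 m and angle between food_holder's own z axis and vertical below 0.08 rad and angle between the x axis of food_holder and the x axis of tray, either way round below 0.22 rad), for 0.2 s.
At the end, for the whole second after the job is handed in: The dial is within 0.08 rad of its zero stop, the carriage within 4 mm of home, and the food holder rests grip up in the tray: within 13 mm of its centre each way, underside within 4 mm of the floor, level within 0.08 rad, square within 0.22 rad (either way round), released and at rest (all of step 3 and linear speed of food_holder below 0.02 m/s); the robot touches nothing.
It fails at once if the carriage is slammed home (faster than 0.4 m/s) (velocity of joint slicer_carriage below -0.4 m/s).
It fails at once if the pepper mill is shoved more than 30 mm or knocked over (distance of pepper_mill from where it was at the start of the episode above 0.03 m or angle between pepper_mill's own z axis and vertical above 0.5 rad).
It fails at once if the spread jar is shoved more than 30 mm or knocked over (distance of spread_jar from where it was at the start of the episode above 0.03 m or angle between spread_jar's own z axis and vertical above 0.5 rad).
It also fails if it takes over 69 s, if anything falls off the work surface, if the arm or the gripper's body presses on something with over 40 N, if the wrist force passes 120 N, or if a joint passes its speed limit or range.

## Working session

There is one attempt and no reset: what is moved stays moved. The work goes in short steps, Python scripts to look and compute and a tool call to move; the robot and the scene stay as the last step left them, time stands still between calls to the robot, and variables do not carry over. Pictures are saved under pics/ and viewed, at most 10 in all, crops included, and the job is handed in when it is done.

Besides the shell and the picture viewer there is one more tool, called after "Request:" by a JSON object that holds its "api" and its "payload". carry_out: Moves the arm, as the interface text tells. Its arguments: {"type":"object","properties":{"deltas":{"type":"array","items":{"type":"object","properties":{"hand":{"type":"number"},"dp":{"type":"array","items":{"type":"number","minimum":-1,"maximum":1}},"spin":{"type":"number","minimum":-1,"maximum":1}}}},"force":{"type":"number"}},"required":["deltas"]}

```bash
mkdir -p pics; ls
python3 - <<'E'
from bench import *
import cv2
print(read_state())
for n in ("top","scene"):
    cv2.imwrite(f"pics/{n}0.png",camera(n)[:,:,::-1]); print(n,get_calibration(n))
print(get_calibration("wrist"))
E
```

```text
pics
{'time': 0.0, 'joint_positions': array([-1.2386144 ,  0.33286206, -0.06468165,  1.46093524,  0.02161574,
        1.34989406, -0.08849367]), 'joint_vel': array([-6.34761777e-04,  3.03354979e-04, -1.28704192e-03, -1.64223567e-03,
        1.40994698e-04,  5.66479394e-05, -2.54177884e-04]), 'joint_torque': array([-1.48139006e-03, -6.23262548e+01,  2.35521002e-02, -3.89900780e+01,
       -6.16148603e-02,  3.93914804e-02,  6.08248956e-05]), 'ee_pos': array([0.2170041 , 0.58571017, 0.22176293]), 'eef_rot': array([ 1.76455491e-01,  9.84308370e-01, -6.96736796e-04, -8.10615044e-05]), 'ft_force': array([ 0.19660749, -0.16919667,  0.86030396]), 'torque': array([-0.01780859, -0.03242035,  0.0380204 ]), 'grip_force': 0.0, 'width': 0.08704357972411605}
top {'fx': 623.0892496967284, 'fy': 623.0892496967284, 'cx': 311.2977573643838, 'cy': 228.027679596105, 'R': array([[-1.11365446e-03, -9.99929580e-01,  1.18150415e-02],
       [-9.88777825e-01, -6.63962681e-04, -1.49392007e-01],
       [ 1.49389331e-01, -1.18488221e-02, -9.88707456e-01]]), 't': array([0.0454422 , 0.56223007, 1.28463833])}
scene {'fx': 484.34263845318225, 'fy': 484.34263845318225, 'cx': 325.49165511377765, 'cy': 239.9604023901699, 'R': array([[ 0.91799743, -0.39657248,  0.00331599],
       [-0.19989184, -0.46990461, -0.85978655],
       [ 0.34252588,  0.788619  , -0.51064283]]), 't': array([-0.46021506,  0.21573724,  0.9124461 ])}
{'fx': 384.048474684535, 'fy': 384.048474684535, 'cx': 319.8036796489824, 'cy': 245.0358033587915, 'mount': array([[ 4.88968796e-04, -9.60876999e-01, -2.76975005e-01,
         7.56931121e-02],
       [ 9.99999804e-01,  5.78314959e-04, -2.40891202e-04,
         1.47555842e-04],
       [ 3.91645604e-04, -2.76974833e-01,  9.60877093e-01,
        -1.62886564e-01],
       [ 0.00000000e+00,  0.00000000e+00,  0.00000000e+00,
         1.00000000e+00]])}
```

View pics/top0.png

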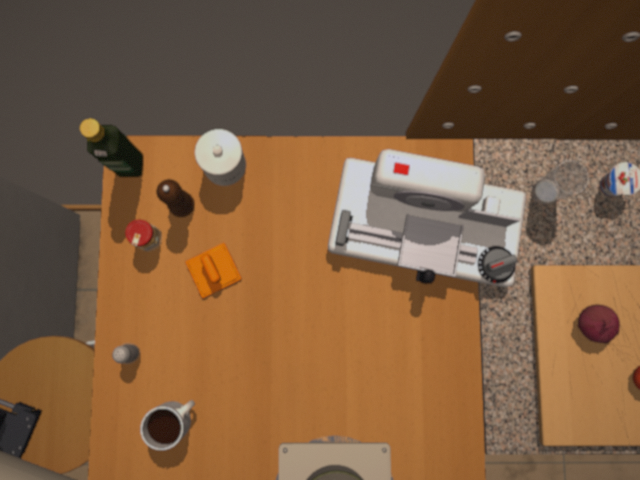

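View pics/scene0.png

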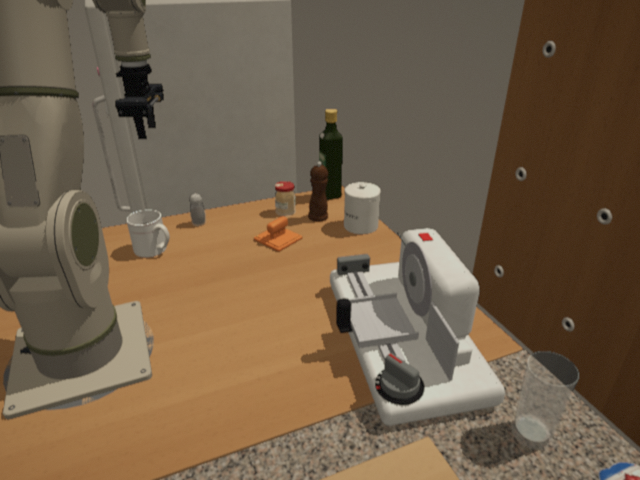

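The top view shows the slicer (corners near 347,160 / 523,190 / 512,285 / 331,252), the dial at (497,264), the handle at (427,276) and the holder at (213,270). The mill is at (178,203) and the jar at (143,235). I'll enlarge it for accurate pixels.

```bash
cat > h.py <<'E'
from bench import *
import numpy as np, cv2
def ray(n,u,v,z):
    c=get_calibration(n);R=c["R"];o=-R.T@c["t"]
    d=R.T@np.array([(u-c["cx"])/c["fx"],(v-c["cy"])/c["fy"],1]);return o+d*(z-o[2])/d[2]
def proj(n,X):
    c=get_calibration(n);p=c["R"]@np.asarray(X)+c["t"];return np.array([c["fx"]*p[0]/p[2]+c["cx"],c["fy"]*p[1]/p[2]+c["cy"]])
E
python3 - <<'E'
import cv2,numpy as np
a=cv2.imread("pics/top0.png")
b=cv2.resize(a[145:295,325:525],None,fx=4,fy=4,interpolation=cv2.INTER_CUBIC)
cv2.imwrite("pics/c1.png",b)
b=cv2.resize(a[170:310,110:260],None,fx=4,fy=4,interpolation=cv2.INTER_CUBIC)
cv2.imwrite("pics/c2.png",b)
E
```

```text
(no output)
```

View pics/c1.png

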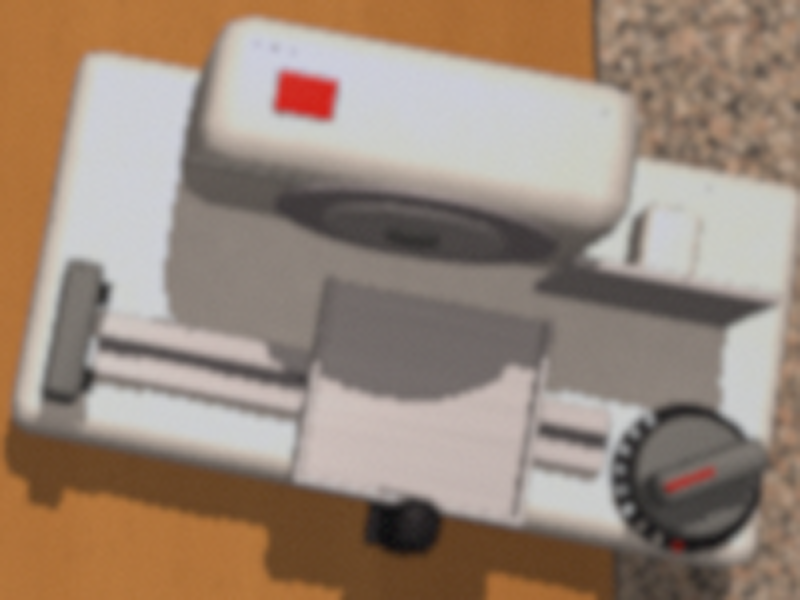

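View pics/c2.png

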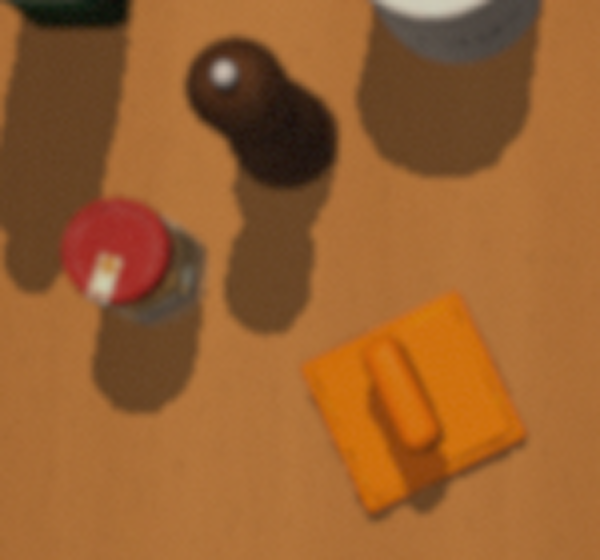

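Enlarged: the deck corners are at about (88,55), (798,190), (18,425) and (755,560). The dial disc centre is at (687,477), the red-line end of the bar at (655,490) and its far end at (765,455). The tick is at (678,545) and the handle top at (417,520). The holder plate corners are at (303,370), (457,293), (524,437) and (373,517), with the bar running from (383,350) to (422,440).

Run:
```python
from h import *
r=np.round
def c1(u,v,z): return ray("top",325+u/4-.4,145+v/4-.4,z)
def c2(u,v,z): return ray("top",110+u/4-.4,170+v/4-.4,z)
C=[c1(*p,.05) for p in [(88,52),(800,188),(14,428),(757,562)]]
print("corners",r(C,3)); BL,BR,FL,FR=C
print("L",np.linalg.norm(BL-BR),np.linalg.norm(FL-FR),"W",np.linalg.norm(BL-FL),np.linalg.norm(BR-FR))
ctr=sum(C)/4; y=(BL-BR+FL-FR)[:2]; y/=np.linalg.norm(y); x=np.array([y[1],-y[0]])
xw=(BL-FL+BR-FR)[:2]; print("yaw from y",np.arctan2(x[1],x[0]),"from x",np.arctan2(xw[1],xw[0]),"ctr",r(ctr,4))
print("stop top ends",r([c1(82,262,.088),c1(62,395,.088)],3))
loc=lambda p:r([x@(p[:2]-ctr[:2]),y@(p[:2]-ctr[:2])],4)
print("dial disc (exp -.055,-.155)",loc(c1(687,477,.068)))
for n,p,z in [("bar a",(652,490),.1),("bar b",(768,455),.1),("line a",(665,490),.1),("line b",(715,470),.1)]: print(n,loc(c1(*p,z)),r(c1(*p,z),3))
print("tick",loc(c1(678,545,.052)),"handle",loc(c1(415,520,.122)),r(c1(415,520,.122),3))
print("tray front corners",loc(c1(295,480,.077)),loc(c1(520,520,.077)))
print("tray back",loc(c1(330,278,.077)),loc(c1(552,325,.077)))
H=[c2(*p,.013) for p in [(303,370),(457,293),(524,437),(373,517)]]
print("holder",r(H,3),r(sum(H)/4,4),[np.linalg.norm(H[i]-H[(i+1)%4]) for i in range(4)])
d=H[2]-H[1]+H[3]-H[0]; print("holder x dir",np.arctan2(d[1],d[0]))
a,b=c2(382,345,.058),c2(423,442,.058); print("bar",a,b,(a+b)/2,np.arctan2(*(b-a)[1::-1]),np.linalg.norm(a-b))
print("jar",c2(117,250,.086),"mill",c2(235,82,.16))
for n,X in [("dial",(-.055,-.155,.07)),("tick",(-.1,-.155,.05))]:
  w=ctr[:2]+x*X[0]+y*X[1];print(n,w)
```

```text
corners [[ 0.715 -0.031  0.05 ]
 [ 0.64  -0.412  0.05 ]
 [ 0.511  0.01   0.05 ]
 [ 0.44  -0.379  0.05 ]]
L 0.38831421098770236 0.3953044467920136 W 0.20771570656947555 0.202656023690324
yaw from y -0.18573437470689658 from x -0.1814034234292661 ctr [ 0.5765 -0.2029  0.05  ]
stop top ends [[ 0.593 -0.024  0.088]
 [ 0.524 -0.013  0.088]]
dial disc (exp -.055,-.155) [-0.0665 -0.1505]
bar a [-0.0811 -0.1247] [ 0.474 -0.311  0.1  ]
bar b [-0.0526 -0.1802] [ 0.492 -0.37   0.1  ]
line a [-0.0799 -0.1312] [ 0.474 -0.317  0.1  ]
line b [-0.0651 -0.1548] [ 0.484 -0.343  0.1  ]
tick [-0.1004 -0.1555] handle [-0.1207 -0.005 ] [ 0.457 -0.186  0.122]
tray front corners [-0.1068  0.0508] [-0.1057 -0.0664]
tray back [0.0007 0.05  ] [-0.0023 -0.0676]
holder [[0.492 0.316 0.013]
 [0.534 0.234 0.013]
 [0.456 0.197 0.013]
 [0.414 0.277 0.013]] [0.474 0.256 0.013] [np.float64(0.09198014848079646), np.float64(0.08640005354036541), np.float64(0.09049161490494673), np.float64(0.08808324402896371)]
holder x dir -2.68450512909371
bar [0.50100834 0.26698237 0.058     ] [0.45050998 0.24454777 0.058     ] [0.47575916 0.25576507 0.058     ] -2.7235191372791423 0.05525753712523712
jar [0.5469115  0.39918749 0.086     ] mill [0.61901944 0.32542348 0.16      ]
dial [ 0.49384334 -0.34506586]
tick [ 0.4496173  -0.33675579]
```

```bash
cat >> h.py <<'E'
from scipy.spatial.transform import Rotation as Ro
# tool down; yaw a = world direction of tool y (closing line), mod pi
def plan(p,a=None,s=None):
    s=s or read_state(); R=Ro.from_quat(s["eef_rot"]).as_matrix()
    dp=R.T@(np.array(p)-s["ee_pos"])/.25
    cur=np.arctan2(R[1,1],R[0,1]); sp=0
    if a is not None: sp=-((a-cur+np.pi/2)%np.pi-np.pi/2)/np.pi   # tool z down: +spin = clockwise from above
    print("dp",np.round(dp,3),"spin",round(sp,4),"| tcp",np.round(s["ee_pos"],4),"yaw",round(cur,4),"j7",round(s["joint_positions"][6],3),"t",round(s["time"],2))
def wray(s,u,v,z):
    c=get_calibration("wrist");R=Ro.from_quat(s["eef_rot"]).as_matrix();M=c["mount"]
    d=R@M[:3,:3]@np.array([(u-c["cx"])/c["fx"],(v-c["cy"])/c["fy"],1]);o=s["ee_pos"]+R@M[:3,3]
    return o+d*(z-o[2])/d[2]
def wproj(s,X):
    c=get_calibration("wrist");R=Ro.from_quat(s["eef_rot"]).as_matrix();M=c["mount"]
    p=M[:3,:3].T@(R.T@(np.asarray(X)-s["ee_pos"])-M[:3,3]);return np.array([c["fx"]*p[0]/p[2]+c["cx"],c["fy"]*p[1]/p[2]+c["cy"]])
E
python3 - <<'E'
from h import *
plan((.42,.36,.27))
plan((.45,.26,.27))
E
```

```text
dp [-1.075 -0.565 -0.192] spin 0 | tcp [0.217  0.5858 0.2218] yaw 1.2161 j7 -0.088 t 0.1
dp [-1.327 -0.898 -0.191] spin 0 | tcp [0.217  0.5858 0.2218] yaw 1.2161 j7 -0.088 t 0.1
```

Request:
{"api": "carry_out", "payload": {"deltas": [{"dp": [-1,-0.55,-0.19],"spin": 0,"hand": 87},{"dp": [-1,-0.55,-0.19],"spin": 0,"hand": 87},{"dp": [-1,-0.55,-0.19],"spin": 0,"hand": 87},{"dp": [-1,-0.55,-0.19],"spin": 0,"hand": 87},{"dp": [-1,-0.55,-0.19],"spin": 0,"hand": 87},{"dp": [-1,-0.55,-0.19],"spin": 0,"hand": 87},{"dp": [-1,-0.9,-0.19],"spin": 0,"hand": 87},{"dp": [-1,-0.9,-0.19],"spin": 0,"hand": 87},{"dp": [-1,-0.9,-0.19],"spin": 0,"hand": 87}]}}

```text
time: 1.0
ee_pos: [0.3732, 0.284, 0.2702]
eef_rot: [0.179, 0.984, -0.0, -0.0]
ft_force: [0.2, 0.8, 0.6]
width: 0.0869
grip_force: 0.0
```

Run:
```python
from h import *
import pickle
s=read_state(); im=camera("wrist")
cv2.imwrite("pics/w1.png",im[:,:,::-1]); pickle.dump(s,open("s1.pkl","wb"))
print(s["joint_vel"].round(3),wproj(s,(.475,.256,.058)))
plan((.50,.0,.30)); plan((.46,-.30,.30),-.184+np.pi/2)
```

```text
[-0.028  0.067 -0.042 -0.074 -0.023 -0.028 -0.026] [328.73709955 310.43682463]
dp [-0.875 -0.896 -0.119] spin 0 | tcp [0.3733 0.2865 0.2703] yaw 1.2135 j7 0.458 t 1.05
dp [-1.145 -2.076 -0.12 ] spin -0.0552 | tcp [0.3733 0.2865 0.2703] yaw 1.2135 j7 0.458 t 1.05
```

Request:
{"api": "carry_out", "payload": {"deltas": [{"dp": [-0.87,-0.9,-0.2],"spin": -0.055,"hand": 87},{"dp": [-0.87,-0.9,-0.2],"spin": -0.055,"hand": 87},{"dp": [-0.87,-0.9,-0.2],"spin": -0.055,"hand": 87},{"dp": [-0.87,-0.9,-0.2],"spin": -0.055,"hand": 87},{"dp": [-0.87,-0.9,-0.2],"spin": -0.055,"hand": 87},{"dp": [-0.87,-0.9,-0.2],"spin": -0.055,"hand": 87},{"dp": [-0.87,-0.9,-0.2],"spin": -0.055,"hand": 87},{"dp": [-0.87,-0.9,-0.2],"spin": -0.055,"hand": 87}]}}

```text
time: 1.85
ee_pos: [0.5006, -0.0011, 0.3204]
eef_rot: [0.093, 0.996, -0.001, 0.001]
ft_force: [0.5, 0.2, 0.4]
width: 0.0867
grip_force: 0.0
```

Run:
```python
from h import *
plan((.44,-.28,.32),-.184+np.pi/2)
```

```text
dp [ 0.031 -1.141  0.003] spin -0.0009 | tcp [ 0.5006 -0.0011  0.3204] yaw 1.3841 j7 1.298 t 1.85
```

Request:
{"api": "carry_out", "payload": {"deltas": [{"dp": [0.03,-1,0],"spin": 0,"hand": 87},{"dp": [0.03,-1,0],"spin": 0,"hand": 87},{"dp": [0.03,-1,0],"spin": 0,"hand": 87},{"dp": [0.03,-1,0],"spin": 0,"hand": 87},{"dp": [0.03,-1,0],"spin": 0,"hand": 87},{"dp": [0.03,-1,0],"spin": 0,"hand": 87},{"dp": [0.03,-1,0],"spin": 0,"hand": 87}]}}

```text
time: 2.55
ee_pos: [0.447, -0.2424, 0.3197]
eef_rot: [0.091, 0.996, -0.0, -0.0]
ft_force: [0.4, 1.0, -0.3]
width: 0.0871
grip_force: 0.0
```

Run:
```python
from h import *
import pickle
s=read_state(); im=camera("wrist")
cv2.imwrite("pics/w2.png",im[:,:,::-1]); pickle.dump(s,open("s2.pkl","wb"))
print(s["joint_vel"].round(3),wproj(s,(.483,-.341,.1)),s["joint_positions"])
```

```text
[-0.028 -0.004 -0.041  0.007 -0.001 -0.001 -0.008] [233.67918299 262.21116118] [-0.33801177  0.01081501  0.76285768  1.63516433 -0.00728696  1.49904755
  1.8135909 ]
```

View pics/w2.png

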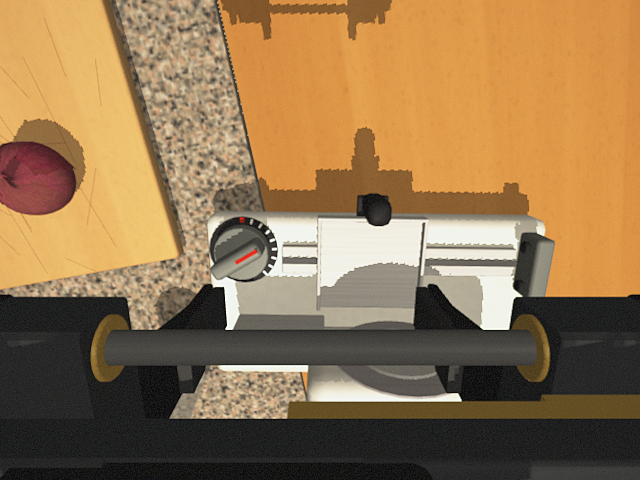

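View pics/w1.png

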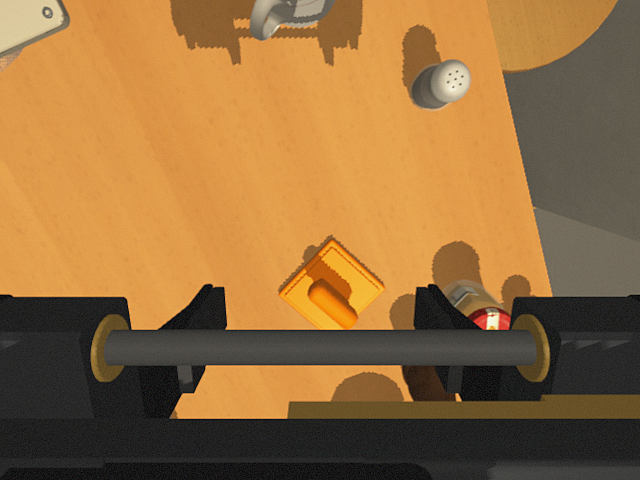

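The wrist view has the dial disc at about (244,250), with its red line running (257,251)–(236,264) and the tick at (242,219). The handle top is at (377,212). w1 shows the holder with its bar at (332,303). One enlarged crop of the dial and handle follows.

Run:
```python
import cv2,numpy as np
a=cv2.imread("pics/w2.png")
b=cv2.resize(a[185:320,195:435],None,fx=3.3,fy=3.3,interpolation=cv2.INTER_CUBIC)
cv2.imwrite("pics/c3.png",b)
```

```text
(no output)
```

View pics/c3.png

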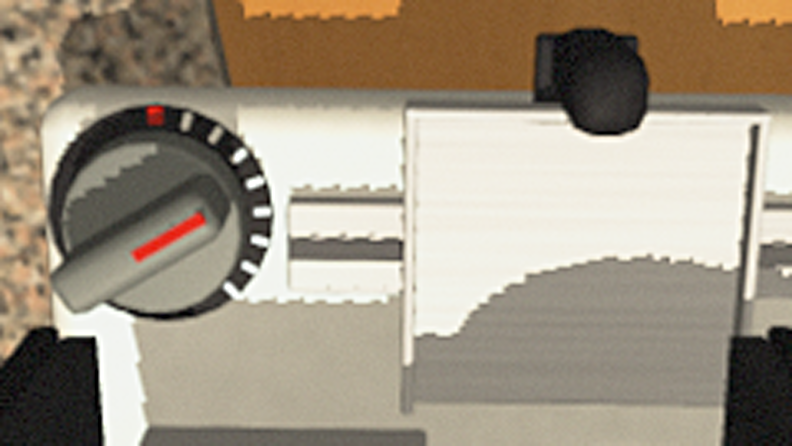

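Run:
```python
from h import *
import pickle
s=pickle.load(open("s2.pkl","rb"))
P={}
def w(n,u,v,z): P[n]=wray(s,195+u/3.3-.35,185+v/3.3-.35,z)[:2]; print(n,P[n].round(4))
w("bar near",212,213,.1);w("bar far",62,292,.1);w("line a",205,217,.1);w("line b",135,257,.1)
w("ring c@.055",160,212,.055);w("disc@.07",151,230,.07);w("tick@.055",155,116,.055)
w("handle",606,90,.122);w("trayFL",765,112,.077);w("trayFR",405,107,.077);w("trayBR",408,410,.077)
w("deck corner R",45,95,.045)
f=lambda a,b:np.arctan2(*(P[b]-P[a])[::-1])
print("red dir",f("line b","line a"),f("bar far","bar near"),"yslicer",f("trayFR","trayFL"),"tick dir",f("ring c@.055","tick@.055"))
print("bar len",np.linalg.norm(P["bar near"]-P["bar far"]),"traywidth",np.linalg.norm(P["trayFR"]-P["trayFL"]),"tray-handle mid",(P["trayFR"]+P["trayFL"])/2-P["handle"])
s1=pickle.load(open("s1.pkl","rb"))
print("holder bar", wray(s1,332,303,.058))
for q in [(332,237),(384,287),(279,293)]: print(wray(s1,*q,.013))
```

```text
bar near [ 0.4739 -0.3118]
bar far [ 0.491 -0.365]
line a [ 0.4748 -0.3142]
line b [ 0.4837 -0.3391]
ring c@.055 [ 0.4821 -0.3395]
disc@.07 [ 0.4839 -0.3401]
tick@.055 [ 0.4482 -0.333 ]
handle [ 0.4525 -0.1867]
trayFL [ 0.479  -0.1314]
trayFR [ 0.4561 -0.2467]
trayBR [ 0.5625 -0.2654]
deck corner R [ 0.4356 -0.3717]
red dir 1.915322117408393 1.8814526791287016 yslicer 1.3746638621090983 tick dir 2.954250311637458
bar len 0.05596523141336318 traywidth 0.11756708502884536 tray-handle mid [ 0.01512596 -0.00239052]
holder bar [0.46807952 0.26219968 0.058     ]
[0.41162203 0.28424507 0.013     ]
[0.49017966 0.32062002 0.013     ]
[0.4539138  0.20217174 0.013     ]
```

Run:
```python
from h import *
plan((.483,-.340,.20),1.05); plan((.483,-.340,.076),1.05)
```

```text
dp [-0.211 -0.363  0.479] spin 0.1084 | tcp [ 0.4475 -0.2412  0.3197] yaw 1.3906 j7 1.813 t 2.6
dp [-0.211 -0.363  0.975] spin 0.1084 | tcp [ 0.4475 -0.2412  0.3197] yaw 1.3906 j7 1.813 t 2.6
```

Request:
{"api": "carry_out", "payload": {"deltas": [{"dp": [-0.21,-0.36,0.1],"spin": 0.108,"hand": 62},{"dp": [-0.21,-0.36,0.2],"spin": 0.108,"hand": 62},{"dp": [-0.21,-0.36,0.4],"spin": 0.108,"hand": 62},{"dp": [-0.21,-0.36,0.5],"spin": 0.108,"hand": 62},{"dp": [-0.21,-0.36,0.6],"spin": 0.108,"hand": 62},{"dp": [-0.21,-0.36,0.6],"spin": 0.108,"hand": 62},{"dp": [-0.21,-0.36,0.6],"spin": 0.108,"hand": 62},{"dp": [-0.21,-0.36,0.6],"spin": 0.108,"hand": 62}]}}

```text
time: 3.4
ee_pos: [0.4833, -0.3404, 0.1717]
eef_rot: [0.257, 0.966, 0.0, 0.001]
ft_force: [-0.3, 0.3, 1.2]
width: 0.0618
grip_force: 0.0
```

Run:
```python
from h import *
plan((.483,-.340,.076),1.05)
```

```text
dp [0.003 0.001 0.383] spin 0.0003 | tcp [ 0.4833 -0.3404  0.1717] yaw 1.0511 j7 1.822 t 3.4
```

Request:
{"api": "carry_out", "payload": {"deltas": [{"dp": [0,0,0.1],"spin": 0,"hand": 62},{"dp": [0,0,0.2],"spin": 0,"hand": 62},{"dp": [0,0,0.3],"spin": 0,"hand": 62},{"dp": [0,0,0.38],"spin": 0,"hand": 62},{"dp": [0,0,0.38],"spin": 0,"hand": 62},{"dp": [0,0,0.38],"spin": 0,"hand": 62},{"dp": [0,0,0.38],"spin": 0,"hand": 10},{"dp": [0,0,0.38],"spin": 0,"hand": 10},{"dp": [0,0,0.38],"spin": 0,"hand": 10},{"dp": [0,0,0.38],"spin": 0,"hand": 10},{"dp": [0,0,0.38],"spin": 0,"hand": 10},{"dp": [0,0,0.38],"spin": 0,"hand": 10},{"dp": [0,0,0.38],"spin": 0,"hand": 10},{"dp": [0,0,0.38],"spin": 0,"hand": 10}], "force": 25}}

```text
time: 4.8
ee_pos: [0.482, -0.3398, 0.0749]
eef_rot: [0.257, 0.966, 0.001, -0.0]
ft_force: [0.8, 5.6, 2.3]
width: 0.0178
grip_force: 24.3
```

Request:
{"api": "carry_out", "payload": {"deltas": [{"dp": [0,0,0],"spin": -0.02,"hand": 10},{"dp": [0,0,0],"spin": -0.04,"hand": 10},{"dp": [0,0,0],"spin": -0.06,"hand": 10},{"dp": [0,0,0],"spin": -0.08,"hand": 10},{"dp": [0,0,0],"spin": -0.09,"hand": 10},{"dp": [0,0,0],"spin": -0.1,"hand": 10},{"dp": [0,0,0],"spin": -0.1,"hand": 10}]}}

```text
time: 5.5
ee_pos: [0.4818, -0.3403, 0.0749]
eef_rot: [0.103, 0.995, 0.001, -0.0]
ft_force: [0.0, 4.8, 1.3]
width: 0.0179
grip_force: 25.0
```

Run:
```python
from h import *
plan((.483,-.340,.076),1.385); print(read_state()["torque"],read_state()["ft_force"])
```

```text
dp [-0.005  0.002 -0.004] spin -0.0065 | tcp [ 0.4818 -0.3403  0.0749] yaw 1.3646 j7 2.169 t 5.5
[1.29555525 0.03835776 0.01870089] [0.01484754 4.7917113  1.27442423]
```

No stop felt yet (small torque), so I'll turn on gently to find it.

Request:
{"api": "carry_out", "payload": {"deltas": [{"dp": [0,0,0],"spin": -0.01,"hand": 10},{"dp": [0,0,0],"spin": -0.02,"hand": 10},{"dp": [0,0,0],"spin": -0.02,"hand": 10},{"dp": [0,0,0],"spin": -0.02,"hand": 10}]}}

```text
time: 5.9
ee_pos: [0.4818, -0.3403, 0.0749]
eef_rot: [0.072, 0.997, 0.001, -0.0]
ft_force: [-0.3, 4.9, 1.5]
width: 0.0182
grip_force: 25.0
```

Run:
```python
from h import *
plan((.483,-.340,.076),1.385); print(read_state()["torque"],read_state()["ft_force"])
```

```text
dp [-0.005  0.002 -0.004] spin 0.013 | tcp [ 0.4818 -0.3403  0.0749] yaw 1.4259 j7 2.224 t 5.9
[ 1.22564509  0.02597936 -0.28990678] [-0.33010418  4.93639514  1.47802892]
```

Request:
{"api": "carry_out", "payload": {"deltas": [{"dp": [0,0,0],"spin": -0.01,"hand": 10},{"dp": [0,0,0],"spin": -0.015,"hand": 10},{"dp": [0,0,0],"spin": -0.015,"hand": 10}]}}

```text
time: 6.2
ee_pos: [0.4818, -0.3404, 0.0749]
eef_rot: [0.049, 0.999, 0.001, -0.0]
ft_force: [-0.0, 4.7, 0.9]
width: 0.0186
grip_force: 25.7
```

Run:
```python
from h import *
s=read_state();print(s["torque"],s["ft_force"])
plan((.483,-.340,.076),1.385)
```

```text
[ 1.20609436 -0.09852388 -0.52958851] [-0.04988508  4.74446713  0.93620331]
dp [-0.005  0.002 -0.004] spin 0.028 | tcp [ 0.4818 -0.3404  0.0749] yaw 1.473 j7 2.267 t 6.2
```

Request:
{"api": "carry_out", "payload": {"deltas": [{"dp": [0,0,0],"spin": -0.015,"hand": 60},{"dp": [0,0,0],"spin": -0.01,"hand": 60},{"dp": [0,0,0],"spin": 0,"hand": 60},{"dp": [0,0,0],"spin": 0,"hand": 60},{"dp": [0,0,-0.2],"spin": 0,"hand": 60},{"dp": [0,0,-0.4],"spin": 0,"hand": 70},{"dp": [0,0,-0.4],"spin": 0.015,"hand": 70},{"dp": [0,0,-0.4],"spin": 0.015,"hand": 70},{"dp": [0,0,-0.4],"spin": 0.015,"hand": 70}]}}

```text
time: 7.1
ee_pos: [0.4815, -0.3404, 0.1741]
eef_rot: [0.072, 0.997, 0.0, -0.001]
ft_force: [-0.2, -0.1, -0.6]
width: 0.0696
grip_force: 0.0
```

Run:
```python
from h import *
cv2.imwrite("pics/t2.png",cv2.resize(camera("top")[175:295,385:525,::-1],None,fx=4,fy=4,interpolation=cv2.INTER_CUBIC))
plan((.455,-.187,.19),1.382)
```

```text
dp [ 0.192  0.592 -0.064] spin 0.0144 | tcp [ 0.4813 -0.3404  0.1738] yaw 1.4273 j7 2.165 t 7.15
```

Request:
{"api": "carry_out", "payload": {"deltas": [{"dp": [0.19,0.59,-0.06],"spin": 0.014,"hand": 70},{"dp": [0.19,0.59,-0.06],"spin": 0.014,"hand": 70},{"dp": [0.19,0.59,-0.06],"spin": 0.014,"hand": 70},{"dp": [0.19,0.59,-0.06],"spin": 0.014,"hand": 70},{"dp": [0.19,0.59,-0.06],"spin": 0.014,"hand": 70},{"dp": [0.19,0.59,-0.06],"spin": 0.014,"hand": 70}]}}

```text
time: 7.75
ee_pos: [0.4558, -0.189, 0.1896]
eef_rot: [0.094, 0.996, -0.0, -0.0]
ft_force: [-0.5, -0.7, 0.7]
width: 0.0698
grip_force: 0.0
```

Run:
```python
from h import *
import pickle
s=read_state();im=camera("wrist")[:,:,::-1].copy();pickle.dump(s,open("s3.pkl","wb"))
cv2.imwrite("pics/w3.png",im); print(wproj(s,(.455,-.187,.122)))
a=cv2.imread("pics/t2.png"); b=np.full((480,800,3),0,np.uint8)
b[:,:400]=a[:,160:560]; b[:,400:]=cv2.resize(im[170:410,220:420],None,fx=2,fy=2); cv2.imwrite("pics/m3.png",b)
plan((.455,-.187,.09),1.382)
```

```text
[322.68525196 257.42124392]
dp [0.005 0.01  0.398] spin -0.0004 | tcp [ 0.4558 -0.1895  0.1896] yaw 1.3807 j7 1.724 t 7.8
```

View pics/m3.png

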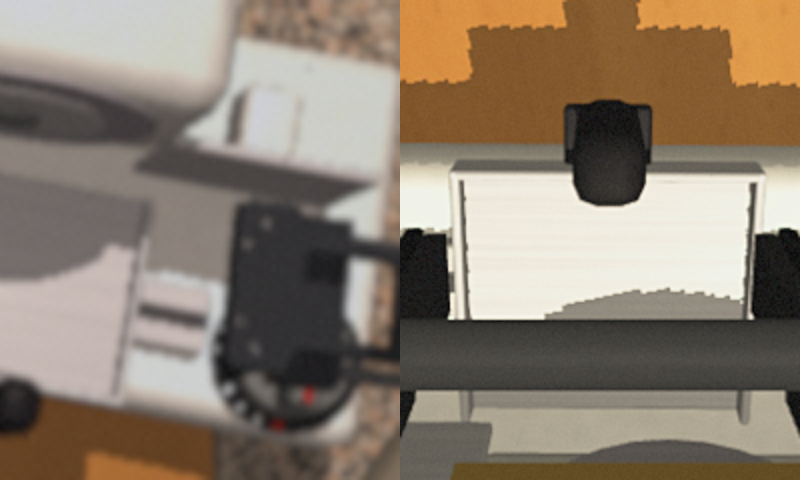

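The left half shows the dial's red line now pointing at the red tick. On the right, the handle top is at about (608,165), against a predicted (605,175), so the handle position holds. Next I descend and grip it.

Request:
{"api": "carry_out", "payload": {"deltas": [{"dp": [0,0.005,0.1],"spin": 0,"hand": 70},{"dp": [0,0.005,0.2],"spin": 0,"hand": 70},{"dp": [0,0.005,0.3],"spin": 0,"hand": 70},{"dp": [0,0.005,0.4],"spin": 0,"hand": 70},{"dp": [0,0.005,0.4],"spin": 0,"hand": 70},{"dp": [0,0.005,0.4],"spin": 0,"hand": 15},{"dp": [0,0.005,0.4],"spin": 0,"hand": 15},{"dp": [0,0.005,0.4],"spin": 0,"hand": 15},{"dp": [0,0.005,0.4],"spin": 0,"hand": 15},{"dp": [0,0.005,0.4],"spin": 0,"hand": 15},{"dp": [0,0.005,0.4],"spin": 0,"hand": 15},{"dp": [0,0.005,0.4],"spin": 0,"hand": 15},{"dp": [0,0.005,0.4],"spin": 0,"hand": 15}], "force": 25}}

```text
time: 9.1
ee_pos: [0.4564, -0.1866, 0.0902]
eef_rot: [0.094, 0.996, 0.0, 0.0]
ft_force: [-0.4, 1.7, 2.2]
width: 0.0239
grip_force: 25.0
```

Gripped (24 mm). Now I slide it gently along +y of the tool.

Request:
{"api": "carry_out", "payload": {"deltas": [{"dp": [0,0.02,0],"spin": 0,"hand": 15},{"dp": [0,0.05,0],"spin": 0,"hand": 15},{"dp": [0,0.08,0],"spin": 0,"hand": 15},{"dp": [0,0.11,0],"spin": 0,"hand": 15},{"dp": [0,0.14,0],"spin": 0,"hand": 15},{"dp": [0,0.17,0],"spin": 0,"hand": 15},{"dp": [0,0.2,0],"spin": 0,"hand": 15},{"dp": [0,0.23,0],"spin": 0,"hand": 15},{"dp": [0,0.26,0],"spin": 0,"hand": 15},{"dp": [0,0.28,0],"spin": 0,"hand": 15}]}}

```text
time: 10.1
ee_pos: [0.4702, -0.1172, 0.0902]
eef_rot: [0.094, 0.996, -0.0, 0.001]
ft_force: [5.4, -4.1, -1.8]
width: 0.0233
grip_force: 25.0
```

Request:
{"api": "carry_out", "payload": {"deltas": [{"dp": [0,0.02,0],"spin": 0,"hand": 15},{"dp": [0,0.04,0],"spin": 0,"hand": 15},{"dp": [0,0.06,0],"spin": 0,"hand": 15},{"dp": [0,0.08,0],"spin": 0,"hand": 15},{"dp": [0,0.1,0],"spin": 0,"hand": 15}]}}

```text
time: 10.6
ee_pos: [0.475, -0.0931, 0.0902]
eef_rot: [0.094, 0.996, -0.0, 0.001]
ft_force: [6.3, -4.2, -4.6]
width: 0.0239
grip_force: 25.0
```

Request:
{"api": "carry_out", "payload": {"deltas": [{"dp": [-0.005,0.016,0],"spin": 0,"hand": 15},{"dp": [-0.005,0.032,0],"spin": 0,"hand": 15},{"dp": [-0.005,0.048,0],"spin": 0,"hand": 15},{"dp": [-0.005,0.064,0],"spin": 0,"hand": 15},{"dp": [-0.005,0.08,0],"spin": 0,"hand": 15}]}}

```text
time: 11.1
ee_pos: [0.4778, -0.079, 0.09]
eef_rot: [0.096, 0.995, -0.003, -0.001]
ft_force: [-5.7, -33.7, 5.8]
width: 0.0239
grip_force: 25.0
```

The force rose to 34 N, so the carriage is against its stop. I'll ease off and release.

Request:
{"api": "carry_out", "payload": {"deltas": [{"dp": [0,-0.005,0],"spin": 0,"hand": 15},{"dp": [0,-0.012,0],"spin": 0,"hand": 15},{"dp": [0,-0.015,0],"spin": 0,"hand": 15},{"dp": [0,-0.015,0],"spin": 0,"hand": 15}]}}

```text
time: 11.5
ee_pos: [0.4778, -0.0793, 0.0901]
eef_rot: [0.095, 0.996, -0.001, -0.0]
ft_force: [-1.1, -9.1, 5.2]
width: 0.0238
grip_force: 25.0
```

Run:
```python
from h import *
s=read_state();print(s["ft_force"]);plan((.478,-.079,.09),1.38)
# holder target yaw: grasp across bar (0.44+pi/2)
plan((.4,0.1,.2),.44+np.pi/2)
```

```text
[-1.11448998 -9.10620225  5.23030419]
dp [-0.001  0.001  0.   ] spin 0.0004 | tcp [ 0.4778 -0.0793  0.0901] yaw 1.3811 j7 1.554 t 11.5
dp [ 0.441  0.645 -0.441] spin -0.2004 | tcp [ 0.4778 -0.0793  0.0901] yaw 1.3811 j7 1.554 t 11.5
```

Request:
{"api": "carry_out", "payload": {"deltas": [{"dp": [0,0,0],"spin": 0,"hand": 60},{"dp": [0,0,0],"spin": 0,"hand": 60},{"dp": [0,0,0],"spin": 0,"hand": 60},{"dp": [0,0,-0.2],"spin": 0,"hand": 60},{"dp": [0,0,-0.4],"spin": 0,"hand": 87},{"dp": [0,0,-0.6],"spin": 0,"hand": 87},{"dp": [0.2,0.3,-0.8],"spin": -0.04,"hand": 87},{"dp": [0.3,0.5,-0.8],"spin": -0.08,"hand": 87},{"dp": [0.3,0.7,-0.8],"spin": -0.12,"hand": 87},{"dp": [0.2,0.9,-0.8],"spin": -0.16,"hand": 87},{"dp": [0.2,1,-0.8],"spin": -0.2,"hand": 87},{"dp": [0.2,1,-0.8],"spin": -0.2,"hand": 87},{"dp": [0.2,1,-0.8],"spin": -0.2,"hand": 87}]}}

```text
time: 12.8
ee_pos: [0.4753, 0.1817, 0.2891]
eef_rot: [-0.221, 0.975, -0.0, -0.001]
ft_force: [-0.7, -0.0, 0.2]
width: 0.087
grip_force: 0.0
```

Run:
```python
from h import *
cv2.imwrite("pics/t3.png",camera("top")[:,:,::-1])
a=cv2.imread("pics/t3.png"); b=np.zeros((600,800,3),np.uint8)
cv2.imwrite("pics/m4.png",cv2.resize(a[145:295,325:525],None,fx=4,fy=4,interpolation=cv2.INTER_CUBIC))
plan((.4745,.256,.2),.44+np.pi/2)
```

```text
dp [-0.129  0.28   0.357] spin 0.0011 | tcp [0.4755 0.179  0.2893] yaw 2.0141 j7 1.578 t 12.85
```

View pics/m4.png

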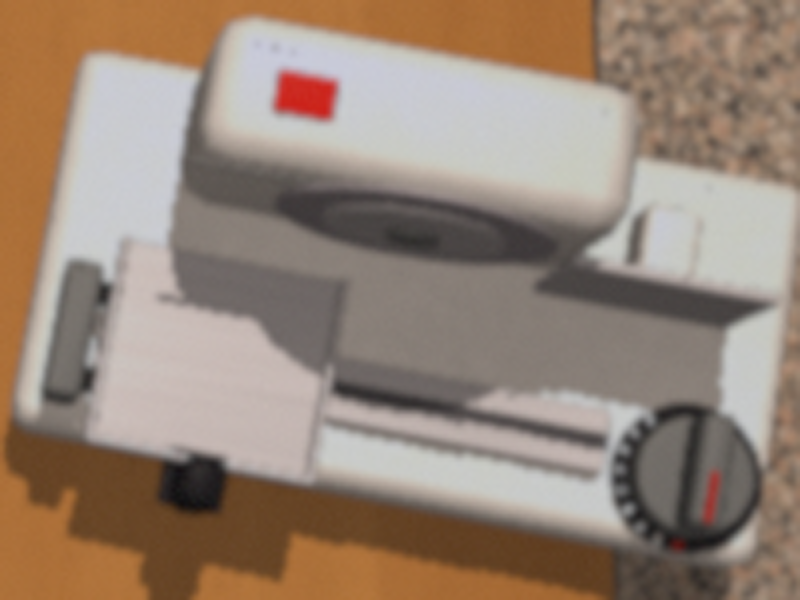

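The carriage sits against its stop (tray corners 88,438 / 315,480 / 122,240 / 345,280). The dial line runs (715,475)–(708,525), parallel to the slicer's x. I'll compute the angles, the tray centre and a refined holder pose.

Run:
```python
from h import *
import pickle
r=lambda a:np.round(a,4)
def c1(u,v,z): return ray("top",325+u/4-.4,145+v/4-.4,z)[:2]
ang=lambda d:np.arctan2(d[1],d[0])
print("line",ang(c1(708,525,.1)-c1(715,475,.1))-np.pi)
FL,FR,BL,BR=[c1(*p,.077) for p in [(88,438),(315,480),(122,240),(345,280)]]
print("tray",r([FL,FR,BL,BR]),"yaw y",ang(FL-FR)-np.pi/2,ang(BL-BR)-np.pi/2,"x",ang(BL-FL),ang(BR-FR),"ctr",r((FL+FR+BL+BR)/4),"handle",r(c1(198,487,.122)))
for name,f in (("top0",None),("w1","s1.pkl")):
    a=cv2.imread(f"pics/{name}.png"); h=cv2.cvtColor(a,cv2.COLOR_BGR2HSV)
    m=cv2.inRange(h,(5,225,90),(22,255,255))
    if name=="top0": m[:, :180]=0; m[:,250:]=0; m[:235]=0; m[305:]=0
    else: m[:230]=0; m[:,:260]=0; m[:,400:]=0
    n,l,st,c=cv2.connectedComponentsWithStats(m); k=1+np.argmax(st[1:,4]); pts=np.argwhere(l==k)[:,::-1].astype(np.float32)
    q=cv2.minAreaRect(pts); print(name,st[k],q)
    B=cv2.boxPoints(q); s=pickle.load(open(f,"rb")) if f else None
    W=np.array([(wray(s,*p,.013) if f else ray("top",*p,.013))[:2] for p in B]); print(r(W),r(W.mean(0)),r(np.linalg.norm(W-np.roll(W,1,0),axis=1)),ang(W[1]-W[0]),ang(W[2]-W[1]))
s=read_state();print(wproj(s,(.4745,.256,.03)))
```

```text
line -0.1853208110557545
tray [[ 0.5027 -0.027 ]
 [ 0.481  -0.1436]
 [ 0.6064 -0.0457]
 [ 0.5854 -0.1617]] yaw y -0.18387015087333958 -0.17958015694957585 x -0.17864483145176194 -0.17143234602486926 ctr [ 0.5439 -0.0945] handle [ 0.4734 -0.0782]
top0 [ 186  244   55   54 1656] ((212.71383666992188, 270.17486572265625), (39.911033630371094, 43.581783294677734), 64.29004669189453)
[[0.4932 0.3183]
 [0.5343 0.2347]
 [0.4565 0.196 ]
 [0.4162 0.2791]] [0.475 0.257] [0.0864 0.0931 0.0869 0.0924] -1.1142816921295389 -2.680374818474616
w1 [ 279  240  106   89 2325] ((331.8407287597656, 290.110595703125), (76.85689544677734, 76.95096588134766), 41.18592834472656)
[[0.4541 0.2002]
 [0.4088 0.2807]
 [0.4903 0.3231]
 [0.5413 0.2413]] [0.4736 0.2613] [0.0964 0.0924 0.0919 0.0964] 2.083774482939397 0.4794863218844894
[381.65792926 233.75796696]
```

Run:
```python
from h import *
r=lambda a:np.round(a,4); ang=lambda d:np.arctan2(d[1],d[0])
s=read_state(); a=camera("wrist")[:,:,::-1].copy(); cv2.imwrite("pics/w4.png",a); h=cv2.cvtColor(a,cv2.COLOR_BGR2HSV)
m=cv2.inRange(h,(5,225,90),(22,255,255))
m[:170]=0;m[330:]=0; m[:,:310]=0;m[:,470:]=0
n,l,st,c=cv2.connectedComponentsWithStats(m); k=1+np.argmax(st[1:,4]); pts=np.argwhere(l==k)[:,::-1].astype(np.float32)
q=cv2.minAreaRect(pts); B=cv2.boxPoints(q); print(st[k],q)
W=np.array([wray(s,*p,.013)[:2] for p in B]); print(r(W),r(W.mean(0)),r(np.linalg.norm(W-np.roll(W,1,0),axis=1)),ang(W[1]-W[0]),ang(W[2]-W[1]))
plan((.4745,.257,.03),.455+np.pi/2)
```

```text
[ 342  193   81   75 5092] ((382.0, 230.0), (74.0, 80.0), 90.0)
[[0.4541 0.1968]
 [0.4148 0.2795]
 [0.4929 0.3239]
 [0.5345 0.2366]] [0.4741 0.2592] [0.0896 0.0916 0.0899 0.0968] 2.0146538449354088 0.5169150374576982
dp [-0.133  0.291  1.038] spin -0.0045 | tcp [0.4757 0.1773 0.2895] yaw 2.0117 j7 1.578 t 12.9
```

Request:
{"api": "carry_out", "payload": {"deltas": [{"dp": [-0.13,0.295,0],"spin": -0.003,"hand": 60},{"dp": [-0.13,0.295,0.15],"spin": -0.003,"hand": 60},{"dp": [-0.13,0.295,0.35],"spin": -0.003,"hand": 60},{"dp": [-0.13,0.295,0.5],"spin": -0.003,"hand": 60},{"dp": [-0.13,0.295,0.6],"spin": -0.003,"hand": 60},{"dp": [-0.13,0.295,0.6],"spin": -0.003,"hand": 60},{"dp": [-0.13,0.295,0.6],"spin": -0.003,"hand": 60}]}}

```text
time: 13.6
ee_pos: [0.4745, 0.2569, 0.1411]
eef_rot: [-0.222, 0.975, 0.0, 0.0]
ft_force: [0.5, -0.7, 0.2]
width: 0.0606
grip_force: 0.0
```

Run:
```python
from h import *
plan((.4745,.258,.03),.45+np.pi/2)
```

```text
dp [-0.002  0.004  0.444] spin -0.0007 | tcp [0.4745 0.2569 0.1411] yaw 2.0187 j7 1.502 t 13.6
```

Request:
{"api": "carry_out", "payload": {"deltas": [{"dp": [0,0.004,0.12],"spin": 0,"hand": 60},{"dp": [0,0.004,0.24],"spin": 0,"hand": 60},{"dp": [0,0.004,0.36],"spin": 0,"hand": 60},{"dp": [0,0.004,0.445],"spin": 0,"hand": 60},{"dp": [0,0.004,0.445],"spin": 0,"hand": 60},{"dp": [0,0.004,0.445],"spin": 0,"hand": 60},{"dp": [0,0.004,0.445],"spin": 0,"hand": 12},{"dp": [0,0.004,0.445],"spin": 0,"hand": 12},{"dp": [0,0.004,0.445],"spin": 0,"hand": 12},{"dp": [0,0.004,0.445],"spin": 0,"hand": 12},{"dp": [0,0.004,0.445],"spin": 0,"hand": 12},{"dp": [0,0.004,0.445],"spin": 0,"hand": 12},{"dp": [0,0.004,0.445],"spin": 0,"hand": 12}], "force": 25}}

```text
time: 14.9
ee_pos: [0.4736, 0.2587, 0.0289]
eef_rot: [-0.223, 0.975, 0.0, -0.0]
ft_force: [-0.7, 0.1, 1.9]
width: 0.0218
grip_force: 24.9
```

Request:
{"api": "carry_out", "payload": {"deltas": [{"dp": [0,0,-0.1],"spin": 0,"hand": 12},{"dp": [0,0,-0.25],"spin": 0,"hand": 12},{"dp": [0,0,-0.45],"spin": 0,"hand": 12},{"dp": [0,0,-0.65],"spin": 0,"hand": 12},{"dp": [0,0,-0.8],"spin": 0,"hand": 12},{"dp": [0,0,-0.8],"spin": 0,"hand": 12},{"dp": [0,0,-0.8],"spin": 0,"hand": 12}]}}

```text
time: 15.6
ee_pos: [0.4736, 0.2587, 0.2288]
eef_rot: [-0.223, 0.975, 0.0, 0.0]
ft_force: [-1.0, 0.3, -3.0]
width: 0.0215
grip_force: 24.9
```

Run:
```python
from h import *
import pickle
plan((.52,.03,.24),1.389)
# holder offset in grip: wrist view
s=read_state(); a=camera("wrist")[:,:,::-1].copy(); cv2.imwrite("pics/w5.png",a); pickle.dump(s,open("s5.pkl","wb"))
R=Ro.from_quat(s["eef_rot"]).as_matrix()
for c in [(-.045,-.0475),(.045,-.0475),(.045,.0475),(-.045,.0475)]:
    print(c,wproj(s,s["ee_pos"]+R@np.array([c[0],c[1],.029-.013])).round(1))
```

```text
dp [ 0.23  -0.905 -0.045] spin 0.201 | tcp [0.4736 0.2587 0.2288] yaw 2.0203 j7 1.478 t 15.6
(-0.045, -0.0475) [231.1 369.3]
(0.045, -0.0475) [219.  202.4]
(0.045, 0.0475) [421.2 202.5]
(-0.045, 0.0475) [408.9 369.4]
```

Run:
```python
from h import *
import pickle
s=pickle.load(open("s5.pkl","rb")); a=cv2.imread("pics/w5.png"); h=cv2.cvtColor(a,cv2.COLOR_BGR2HSV)
for lo in (200,225):
    m=cv2.inRange(h,(4,lo,60),(22,255,255)); m[:150]=0; m[300:]=0
    n,l,st,c=cv2.connectedComponentsWithStats(m); k=1+np.argmax(st[1:,4]); print(lo,st[k])
    mm=l==k
    for u in (240,280,320,360,400): 
        y=np.where(mm[:,u])[0]; print(u,y[:1],end=' ')
    for v in (215,240,260,280):
        x=np.where(mm[v])[0]; print(v,x[:1],x[-1:],end=' ')
    print()
R=Ro.from_quat(s["eef_rot"]).as_matrix()
for dx in (-.005,0,.005):
    for dz in (.016,.029): print(dx,dz,wproj(s,s["ee_pos"]+R@np.array([.045+dx,0,dz])).round(1))
```

```text
200 [  222   203   195    97 15123]
240 [205] 280 [205] 320 [204] 360 [204] 400 [204] 215 [223] [416] 240 [225] [414] 260 [226] [413] 280 [228] [412] 
225 [  223   204   194    96 12729]
240 [205] 280 [205] 320 [204] 360 [204] 400 [204] 215 [223] [416] 240 [226] [414] 260 [227] [413] 280 [228] [412] 
-0.005 0.016 [320.1 212.9]
-0.005 0.029 [320.1 207.8]
0 0.016 [320.1 202.4]
0 0.029 [320.1 198. ]
0.005 0.016 [320.1 191.8]
0.005 0.029 [320.1 188. ]
```

The holder is centred in the grip to within about 1 mm. Next I carry it to the tray.

Request:
{"api": "carry_out", "payload": {"deltas": [{"dp": [0.1,-0.2,-0.045],"spin": 0.04,"hand": 12},{"dp": [0.2,-0.4,-0.045],"spin": 0.08,"hand": 12},{"dp": [0.23,-0.6,-0.045],"spin": 0.12,"hand": 12},{"dp": [0.23,-0.75,-0.045],"spin": 0.16,"hand": 12},{"dp": [0.23,-0.9,-0.045],"spin": 0.201,"hand": 12},{"dp": [0.23,-0.9,-0.045],"spin": 0.201,"hand": 12},{"dp": [0.23,-0.9,-0.045],"spin": 0.201,"hand": 12}]}}

```text
time: 16.35
ee_pos: [0.5188, 0.0303, 0.2382]
eef_rot: [0.091, 0.996, -0.001, -0.001]
ft_force: [-0.2, 0.5, -1.8]
width: 0.0219
grip_force: 24.9
```

Run:
```python
from h import *
plan((.542,-.092,.16),1.389)
```

```text
dp [-0.181 -0.464  0.313] spin -0.0005 | tcp [0.5188 0.0303 0.2382] yaw 1.3876 j7 1.288 t 16.35
```

Request:
{"api": "carry_out", "payload": {"deltas": [{"dp": [-0.08,-0.2,0],"spin": 0,"hand": 12},{"dp": [-0.15,-0.35,0],"spin": 0,"hand": 12},{"dp": [-0.18,-0.463,0.1],"spin": 0,"hand": 12},{"dp": [-0.18,-0.463,0.2],"spin": 0,"hand": 12},{"dp": [-0.18,-0.463,0.3],"spin": 0,"hand": 12},{"dp": [-0.18,-0.463,0.4],"spin": 0,"hand": 12},{"dp": [-0.18,-0.463,0.46],"spin": 0,"hand": 12},{"dp": [-0.18,-0.463,0.46],"spin": 0,"hand": 12},{"dp": [-0.18,-0.463,0.46],"spin": 0,"hand": 12}]}}

```text
time: 17.25
ee_pos: [0.5431, -0.0904, 0.1254]
eef_rot: [0.09, 0.996, 0.0, -0.0]
ft_force: [0.8, -0.1, -1.3]
width: 0.0218
grip_force: 24.9
```

Run:
```python
from h import *
import pickle
s=read_state();a=camera("wrist")[:,:,::-1].copy();sc=camera("scene")[:,:,::-1].copy();pickle.dump(s,open("s6.pkl","wb"));cv2.imwrite("pics/w6.png",a);cv2.imwrite("pics/sc6.png",sc)
b=np.zeros((600,800,3),np.uint8)
b[:,:500]=cv2.resize(a[160:400,220:420],(500,600),interpolation=cv2.INTER_CUBIC)
b[:450,500:]=cv2.resize(sc[220:370,320:420],(300,450),interpolation=cv2.INTER_CUBIC)
cv2.imwrite("pics/m6.png",b); plan((.542,-.092,.097),1.389)
```

```text
dp [ 0.006 -0.006  0.117] spin 0.0001 | tcp [ 0.5437 -0.0907  0.1262] yaw 1.3894 j7 1.632 t 17.35
```

View pics/m6.png

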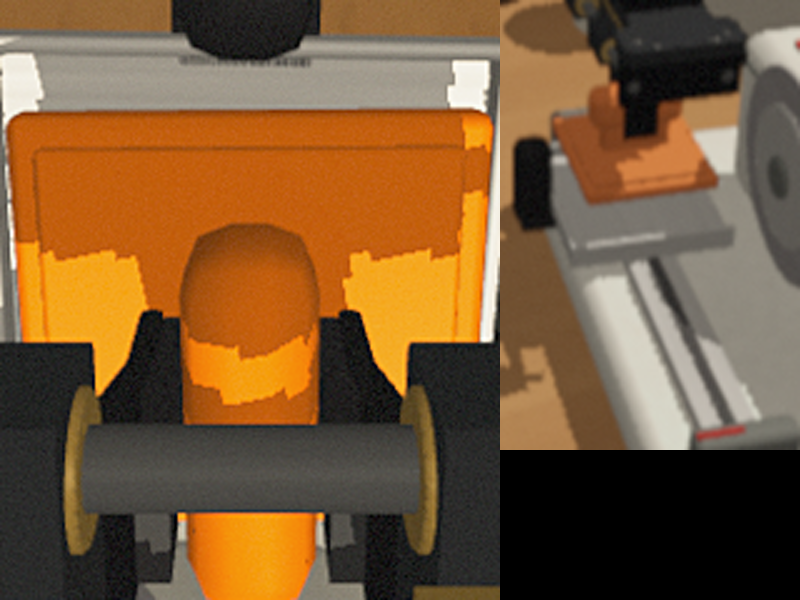

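The holder hangs level and parallel to the tray. The front lip's inner edge is at crop (245,60) and the handle is centred at u≈245. I'll check that against the planned centre.

Run:
```python
from h import *
import pickle
s=pickle.load(open("s6.pkl","rb"))
x=np.array([.9835,-.181]);y=np.array([.181,.9835]);t=s["ee_pos"][:2]
print("tcp",x@t,y@t)
for n,u,v,z in [("lip in",245,50,.077),("lip out",245,38,.077),("floor edge",245,64,.067),("L lip in",2,60,.077),("R lip in",496,60,.077),("handle",246,0,.122),("handle back edge",246,60,.115)]:
    p=wray(s,220+u/2.5-.3,160+v/2.5-.3,z)[:2]; print(n,x@p-x@t,y@p-y@t)
```

```text
tcp 0.5504635690718196 0.00941750279931598
lip in -0.051902465306115864 -0.0011801650704854824
lip out -0.05449212316052332 -0.0011804796101016809
floor edge -0.047590498213537336 -0.0012349805830503009
L lip in -0.04964192367960474 -0.05437818243673474
R lip in -0.049822591244354064 0.05376216461370026
handle -0.06536181830018623 -0.000763409903449936
handle back edge -0.054393169682152465 -0.0007906471403575678
```

Request:
{"api": "carry_out", "payload": {"deltas": [{"dp": [-0.004,-0.002,0.03],"spin": 0,"hand": 12},{"dp": [-0.004,-0.002,0.06],"spin": 0,"hand": 12},{"dp": [-0.004,-0.002,0.085],"spin": 0,"hand": 12},{"dp": [-0.004,-0.002,0.1],"spin": 0,"hand": 12},{"dp": [-0.004,-0.002,0.11],"spin": 0,"hand": 12},{"dp": [-0.004,-0.002,0.115],"spin": 0,"hand": 12},{"dp": [-0.004,-0.002,0.115],"spin": 0,"hand": 12}]}}

```text
time: 18.05
ee_pos: [0.5438, -0.0916, 0.0962]
eef_rot: [0.091, 0.996, 0.0, -0.0]
ft_force: [-0.7, 0.7, -1.3]
width: 0.0216
grip_force: 24.9
```

Request:
{"api": "carry_out", "payload": {"deltas": [{"dp": [0,0,0.003],"spin": 0,"hand": 12},{"dp": [0,0,0.005],"spin": 0,"hand": 12},{"dp": [0,0,0.005],"spin": 0,"hand": 12}]}}

```text
time: 18.35
ee_pos: [0.544, -0.0917, 0.0959]
eef_rot: [0.091, 0.996, 0.0, 0.0]
ft_force: [-3.7, -0.2, 7.3]
width: 0.022
grip_force: 24.9
```

Contact with the tray floor at the expected height (7 N). I'll release and lift.

Request:
{"api": "carry_out", "payload": {"deltas": [{"dp": [0,0,0],"spin": 0,"hand": 40},{"dp": [0,0,0],"spin": 0,"hand": 40},{"dp": [0,0,0],"spin": 0,"hand": 40},{"dp": [0,0,-0.08],"spin": 0,"hand": 40},{"dp": [0,0,-0.2],"spin": 0,"hand": 40},{"dp": [0,0,-0.4],"spin": 0,"hand": 40},{"dp": [0,0,-0.6],"spin": 0,"hand": 40},{"dp": [0,0,-0.8],"spin": 0,"hand": 40},{"dp": [0,0,-0.8],"spin": 0,"hand": 40},{"dp": [0,0,-0.8],"spin": 0,"hand": 40}]}}

```text
time: 19.35
ee_pos: [0.5443, -0.0917, 0.2959]
eef_rot: [0.091, 0.996, 0.0, 0.001]
ft_force: [0.6, 1.0, -1.1]
width: 0.0402
grip_force: 0.0
```

Run:
```python
from h import *
s=read_state(); a=camera("wrist")[:,:,::-1].copy(); cv2.imwrite("pics/w7.png",a); h=cv2.cvtColor(a,cv2.COLOR_BGR2HSV)
m=cv2.inRange(h,(4,200,60),(22,255,255)); m[:180]=0; m[330:]=0;m[:,:230]=0;m[:,410:]=0
n,l,st,c=cv2.connectedComponentsWithStats(m); k=1+np.argmax(st[1:,4]); print(st[k],s["ee_pos"],s["ft_force"])
mm=l==k; us=range(290,351,10); print([np.where(mm[:,u])[0][0] for u in us],[(np.where(mm[v])[0][[0,-1]]) for v in (260,275,290)])
x=np.array([.9835,-.181]);y=np.array([.181,.9835])
for cx,cy in [(0,0)]:
    T=np.array([.5438,-.0917])
    for d in [(-.045,-.0475),(-.045,.0475),(0,-.0475),(0,.0475)]:
        p=T+x*d[0]+y*d[1]; print(d,wproj(s,(*p,.080)).round(1))
```

```text
[ 273  180   94   76 6842] [ 0.54425591 -0.09168467  0.29589306] [ 0.57732239  0.96042621 -1.09009333]Traceback (most recent call last):
  File "<stdin>", line 5, in <module>
IndexError: index 0 is out of bounds for axis 0 with size 0
```

Run:
```python
from h import *
s=read_state(); h=cv2.cvtColor(cv2.imread("pics/w7.png"),cv2.COLOR_BGR2HSV)
m=cv2.inRange(h,(4,200,60),(22,255,255)); m[330:]=0
for v in range(200,330,8):
    q=np.where(m[v,230:410])[0]+230; print(v,q[[0,-1]] if len(q) else '',len(q),end='; ')
print()
x=np.array([.9835,-.181]);y=np.array([.181,.9835]);T=np.array([.5438,-.0917])
for d in [(-.045,-.0475),(-.045,.0475),(0,-.0475),(0,.0475)]:
    print(d,wproj(s,(*(T+x*d[0]+y*d[1]),.080)).round(1))
```

```text
200 [274 366] 93; 208 [274 365] 92; 216 [274 365] 92; 224 [275 365] 91; 232 [275 365] 91; 240 [275 365] 91; 248 [276 364] 89; 256  0; 264  0; 272  0; 280  0; 288  0; 296  0; 304  0; 312  0; 320  0; 328  0; 
(-0.045, -0.0475) [270.5 167.7]
(-0.045, 0.0475) [368.7 167.7]
(0, -0.0475) [272.  213.5]
(0, 0.0475) [367.1 213.5]
```

The plate sits where planned and square: columns 274–365, centred at 319.5 against a predicted 319.6. I'll hand it in.

```bash
python3 -c "
from bench import *
print(close_job())"
```

```text
the job is handed in; nothing more can be done
None
```

The job is handed in: the dial is turned back to its zero stop, the carriage is home against its stop, and the food holder is released flat and square in the tray, with the mill and jar untouched. The hand-in gave no verdict, so this rests on my own images and force readings.

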